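# Stack the stone slabs and hold their glass label plate above them

### The arm

A 6-joint arm with a two-finger parallel gripper is mounted at the origin on the work surface. World frame = base frame: x ahead of the robot, y to its left, z up, the work surface at z = 0. Lengths are in m, angles in rad, forces in N, time in s.
With the tool pointing down it reaches from about 0.4 to 0.925 m from the base axis. Payload 3.4 kg.
Tool frame: the origin (TCP) lies between the finger pads; the fingertips stand 8 mm ahead of it and the grasp point (between the pads) lies 11 mm behind it; z points along the fingers, y is the line along which they close (so a half turn about z gives the same grasp; the last joint's range is limited). The gripper opens to 85 mm and grips with 20 to 120 N. Pads are 22 mm wide; open, the fingers measure 114 mm over their backs; the gripper's body (76 mm by 85 mm) begins 54 mm behind the grasp point. The pads swing forward as they close: fully open they stand 13 mm farther back than shut.
Start: joints at [-1.222, 0.307, 1.506, -0, 1.328, -0.073], TCP at [0.235, -0.525, 0.239] pointing down, gripper open.
Joint ranges: [-3.12, 3.12], [-1.05, 2.28], [0.14, 2.33], [-1.42, 4.57], [0.1, 2.73], [-2.68, 2.68]. Speed limits (rad/s): [2.57, 2.57, 3.14, 3.14, 3.14, 3.14].

### API

Orientations are given as a unit quaternion [w, x, y, z].
In Python, from rig import * gives the robot as it stands.
- The arm moves only by the tool servo_tool, never from a script. Its argument "deltas" is a list that holds one entry, the list of rows, each a list of 4 numbers: the shift along the tool's x, y, z in cm, then the turn about the tool's z in rad. A call has 1 to 12 rows; each row is the pose to reach, as a shift and turn from the pose commanded when the call began, along the tool's axes at that moment; what a row does not reach only later rows make up. A row lasts 1/12 s, in which the tool goes at most 41.7 mm and 7.16 degrees, less where a joint would pass 70% of its speed; a pose out of reach is approached as far as the arm can. A call with a gripper value outside its range is refused whole. "gripper" is the closure, from 0 (fully open) to 1 (shut), set as the call begins (left out, the last holds). The fingers move at their own pace and stop on an object; the grip force is fixed at half the most. Time passes only in rows, so rows that repeat a pose let the fingers close. It gives the time, the measured TCP pose, the force, the opening and the grip force at its end, in the units of the state.
- state(): the state, without advancing time (a new reading comes with each control period).
- get_image(name): name is "scene" or "top" or "wrist"; returns the picture (420x560x3 uint8, blue, green, red); there is no depth.
- camera_model(name): a dict with "K" (3x3 intrinsics, pixels), "k1" (the pictures are not rectified: a ray, as slopes to the right and down, at radius r is drawn at 1 + k1 r^2 times it, then the intrinsics apply), "R" (3x3) and "t" (3): a world point X has camera coordinates R X + t. Camera axes: x right, y down, z forward; pixel columns grow to the right and rows downward; lengths in m; the calibration is good to about 2 mm. A picture is of the moment at which its call begins: read the wrist's pose just before it. camera_model takes no time and is no camera call; for the wrist camera it gives the pose at the moment of the call.
- job_done(): hands the job in; it is judged then, once.
The state is a dict: "time": time; "joint_positions": joint angles; "joint_vel": joint speeds; "effort": joint torques, N m; "tcp_pos": TCP position; "ee_rot": TCP orientation; "ft_force": force on the tool from outside, world axes, zero at the start; "moment": the same for the moment, N m; "grip_width": opening from 0.0 (shut) to 1.0 (fully open); "grasp_force": force on a finger pad.
Only numpy, scipy, OpenCV 4.12 (cv2) and the standard library are available. Lean on these libraries where they do the work, as an engineer would, in place of code of your own. Each camera call takes 0.05 s, during which the arm holds its last target. There are 200 camera calls.

### The job

The find is to be photographed with its label: first set the loose marble slab flat and squarely, edges flush, on top of the marble slab that lies on the cork mat, lowering it there rather than dropping it. Then take the glass plate with the notched corner out of the wooden rack, gripping it by its clear part so that its frosted label end stays free, and hold it over the pile, its centre about 15 cm above the table and straight above the pile's middle, long edges level, turned so that the frosted label face looks up (leaning back 45 degrees or flatter). Finish while still holding it there, and leave the plain plate and everything else on the table where it is.

Things in the scene. Friction and masses are not known exactly. Their poses are not given: they have to be found in the camera images.
- plate: Label plate: clear glass 120 (x) x 8 (y) x 70 tall (z), 160 g, on edge in a rack slot, 55 mm showing; lifts straight out. Origin: middle of its underside; x to the frosted end, z up. Top corner at +x end has a 14 x 14 notch. From x = 24 to 60 its -y face, the label face, is frosted white (other face not): seen from the label side the notch is top right. Clear from x = -60 to 24
- plate_center (a point): centre of the label plate, 35 mm above its lower edge; axes as the plate's
- blank: the plain glass plate, same 120 x 8 x 70 size and axes, no notch and no frosting, standing in the rack's other slot; stays there
- rack: fixed wooden rack, 136 (x) x 104 (y) x 23 tall, origin under its centre; may be turned any way round. Two slots run along its x at y = +32 and y = -32 mm, 9.5 wide, floor at 8 mm height, closed at both ends; the plates stand in them with their x along the rack's x
- mat: fixed cork mat, 130 x 90 x 3, origin under its centre
- slab_base: marble slab lying flat on the cork mat, 90 (x) x 50 (y) x 18 thick, about 0.2 kg, origin at the centre of its underside
- slab_loose: the loose marble slab, same 90 x 50 x 18 size, lying flat on the table, origin at the centre of its underside
- jar: bystander: closed glass jar, 60 diameter, 85 tall; sizes in mm, origin under it; leave it alone
- mug: bystander: white mug, 76 diameter, 85 tall; sizes in mm, origin under it; leave it alone
- fossil: bystander: brown coiled fossil, disc 68 diameter, 18 tall; sizes in mm, origin under it; leave it alone
- shell: bystander: pale pointed shell, 40 diameter, 41 tall; sizes in mm, origin under it; leave it alone
- brush: bystander: brush lying flat, handle end at -x of its own frame; sizes in mm, origin under it; leave it alone
- loupe: bystander: hand lens lying flat, 62 mm steel ring, black handle; sizes in mm, origin under it; leave it alone
- hammer: bystander: small hammer lying flat; sizes in mm, origin under it; leave it alone
Not all that is in view belongs to the job. What is shaped like the slab_base but yellow is not meant.

How it is judged:
By the outcome, as a careful person would: the job done as asked, in the order asked, and still so for the second after the job is handed in, while the arm keeps its last pose, push and grip.
It also fails if it takes over 54 s, if anything falls off the work surface, if the arm or the gripper's body presses on something with over 40 N, if the wrist force passes 120 N, or if a joint passes its speed limit or range.

## Working session

There is one attempt and no reset: what is moved stays moved. The work goes in short steps, Python scripts to look and compute and a tool call to move; the robot and the scene stay as the last step left them, time stands still between calls to the robot, and variables do not carry over. Pictures are saved under pics/ and viewed, at most 12 in all, crops included, and the job is handed in when it is done.

Besides the shell and the picture viewer there is one more tool, called after "Call:" as name(argument=value, ...) on one line, values as JSON. servo_tool: Moves the arm, as the interface text tells. Its arguments: {"type":"object","properties":{"deltas":{"type":"array"},"gripper":{"type":"number"}},"required":["deltas"]}

```bash
mkdir -p pics; ls; cat > h.py <<'E'
from rig import *
import numpy as np, cv2
def snap(n,f):
    m=camera_model(n); im=get_image(n); cv2.imwrite('pics/'+f,im); return im,m
def ray(m,p):
    K=np.array(m["K"]); d=np.array([m["k1"],0,0,0],float)
    u=cv2.undistortPoints(np.array([[p]],float),K,d)[0,0]
    R=np.array(m["R"]);t=np.array(m["t"])
    return -R.T@t, R.T@np.array([u[0],u[1],1])
def onz(m,p,z):
    c,d=ray(m,p); return c+d*(z-c[2])/d[2]
def proj(m,X):
    r,_=cv2.Rodrigues(np.array(m["R"]))
    return cv2.projectPoints(np.array(X,float).reshape(-1,1,3),r,np.array(m["t"],float),np.array(m["K"]),np.array([m["k1"],0,0,0],float))[0][:,0]
E
python3 - <<'E'
from h import *
a,m=snap("top","top.png"); b,_=snap("scene","scene.png")
print(m); print(camera_model("scene")); print(state())
E
```

```text
pics
{'K': array([[465.1510393 ,   0.        , 279.30671372],
       [  0.        , 465.1510393 , 217.5862874 ],
       [  0.        ,   0.        ,   1.        ]]), 'k1': -0.11755172163199662, 'R': array([[ 0.02050327, -0.99968374,  0.01456159],
       [-0.9887106 , -0.02243618, -0.14814846],
       [ 0.14842831, -0.01135967, -0.98885792]]), 't': array([0.03345588, 0.56541033, 1.40998609])}
{'K': array([[381.30930787,   0.        , 281.01050607],
       [  0.        , 381.30930787, 209.5593668 ],
       [  0.        ,   0.        ,   1.        ]]), 'k1': -0.005512074675221878, 'R': array([[-0.81735873,  0.57611577, -0.00391483],
       [ 0.39945405,  0.56179887, -0.72444358],
       [-0.41516402, -0.59369408, -0.68932299]]), 't': array([ 0.4418564 , -0.23259757,  1.27266614])}
{'time': 0.1, 'joint_positions': array([-1.22250309e+00,  3.07525909e-01,  1.50752978e+00, -3.11124445e-05,
        1.32841317e+00, -7.34844519e-02]), 'joint_vel': array([ 0.00049812, -0.00321846, -0.00350095, -0.00050314, -0.00122818,
        0.00028649]), 'effort': array([ 5.42009439e-04, -4.58528852e+01, -2.52608299e+01,  3.36336211e-05,
        5.54484766e-03, -2.05956673e-05]), 'tcp_pos': array([ 0.23516285, -0.52404622,  0.23846216]), 'ee_rot': array([-9.27195708e-04,  9.77844026e-01,  2.09332705e-01, -1.43450276e-04]), 'ft_force': array([ 0.98375   ,  0.12999015, -0.5685399 ]), 'moment': array([-0.03254227, -0.00220732,  0.00032655]), 'grasp_force': 0.0, 'grip_width': 0.9991508445088676}
```

View pics/top.png

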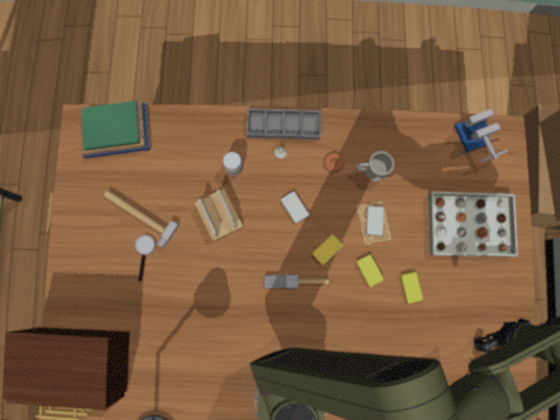

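View pics/scene.png

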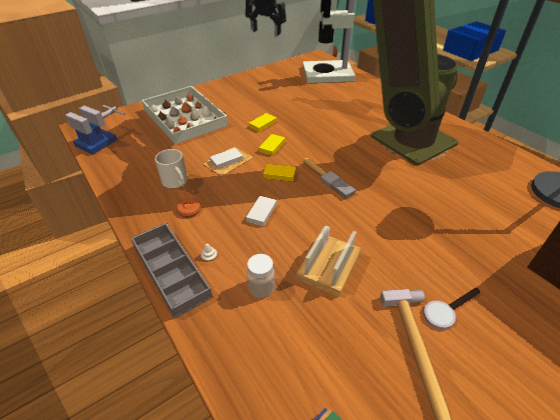

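Top view: the loose white slab is at (294,207) and the base slab on the cork mat is at (375,221). The yellow slabs at (327,250), (371,270) and (412,287) are decoys. The rack is at (219,215), with plates at about (207,214) and (226,208). Next I'll measure both slabs and crop the rack.

```bash
python3 - <<'E'
from h import *
im=cv2.imread('pics/top.png'); m=camera_model("top")
hsv=cv2.cvtColor(im,cv2.COLOR_BGR2HSV)
mask=((hsv[...,1]<60)&(hsv[...,2]>130)).astype(np.uint8)
for nm,(u,v),z in [("loose",(294,207),.018),("base",(375,221),.021)]:
    w=np.zeros_like(mask); w[v-25:v+25,u-25:u+25]=mask[v-25:v+25,u-25:u+25]
    c=max(cv2.findContours(w,0,2)[0],key=cv2.contourArea)
    P=np.array([onz(m,p[0],z)[:2] for p in c.astype(float)])
    r=cv2.minAreaRect((P*1000).astype(np.float32)); print(nm,r,cv2.contourArea(c))
for p in [(207,214),(226,208),(202,192),(226,189),(242,233),(208,241)]: print(p,onz(m,p,.023))
s=cv2.imread('pics/scene.png')
a=cv2.resize(im[175:255,180:260],(400,400),interpolation=2); b=cv2.resize(s[215:305,285:375],(400,400),interpolation=2)
cv2.imwrite('pics/crop.png',np.hstack([a,b]))
E
```

```text
loose ((604.0731811523438, -1.8622665405273438), (93.6271743774414, 54.76552200317383), 33.517494201660156) 454.0
base ((565.8800659179688, -258.3836975097656), (54.91222381591797, 94.34412384033203), 89.26490020751953) 459.5
(207, 214) [0.5736769 0.274691  0.023    ]
(226, 208) [0.5942914  0.21512212 0.023     ]
(202, 192) [0.64436462 0.29388701 0.023     ]
(226, 189) [0.65579323 0.21749624 0.023     ]
(242, 233) [0.51570772 0.16177317 0.023     ]
(208, 241) [0.48795493 0.26786769 0.023     ]
```

View pics/crop.png

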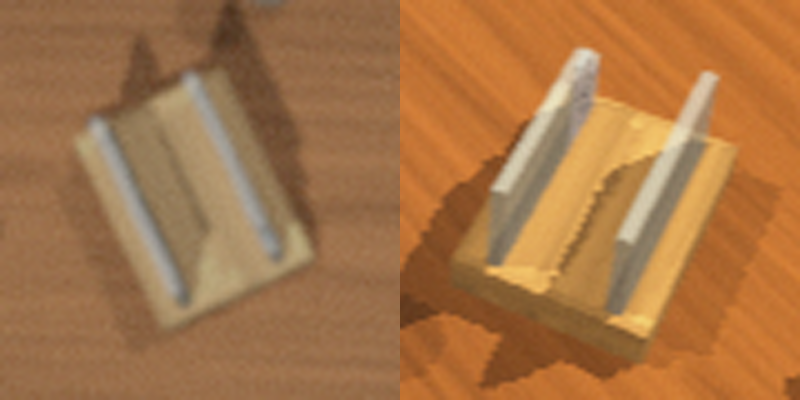

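The rack crop shows frosting and a notch on the plate drawn on the left in the scene view, at scene (302,240) or top (226,208). The plain plate is at top (207,214). I'll check this from close up later and take the slab first.

```bash
cat >> h.py <<'E'
from scipy.spatial.transform import Rotation as Rn
def yaw(s):
    q=s["ee_rot"]; X=Rn.from_quat([q[1],q[2],q[3],q[0]]).as_matrix(); return X,np.arctan2(X[1,0],X[0,0])
def go(x,y,z,yd):
    s=state(); X,a=yaw(s); d=X.T@(np.array([x,y,z])-s["tcp_pos"])*100
    t=(a-np.radians(yd)+np.pi)%(2*np.pi)-np.pi
    print("t",s["time"],"deltas cm",d.round(2),"turn",round(t,3),"alt",round(t-np.sign(t)*np.pi,3),"rows",np.linalg.norm(d)/4.17,abs(t)/.125)
E
python3 -c "
from h import *
go(.604,-.002,.2,33.5); print(camera_model('wrist'))"
```

```text
t 0.1 deltas cm [ 55.02 -32.52   3.91] turn -0.163 alt 2.979 rows 15.356195844827404 1.3032017638770697
{'K': array([[315.88573586,   0.        , 280.36595787],
       [  0.        , 315.88573586, 216.51476684],
       [  0.        ,   0.        ,   1.        ]]), 'k1': -0.023007782393557368, 'R': array([[ 4.09229714e-01, -9.12431247e-01, -5.11540082e-04],
       [-8.66435251e-01, -3.88775927e-01,  3.13278206e-01],
       [-2.86043698e-01, -1.27759534e-01, -9.49661258e-01]]), 't': array([-0.57315699, -0.03938335,  0.37951784])}
```

Call:
servo_tool(deltas=[[[55, -32.5, 4, -0.163], [55, -32.5, 4, -0.163], [55, -32.5, 4, -0.163], [55, -32.5, 4, -0.163], [55, -32.5, 4, -0.163], [55, -32.5, 4, -0.163], [55, -32.5, 4, -0.163], [55, -32.5, 4, -0.163], [55, -32.5, 4, -0.163], [55, -32.5, 4, -0.163], [55, -32.5, 4, -0.163], [55, -32.5, 4, -0.163]]], gripper=0)

```text
time: 1.1
tcp_pos: [0.5239, -0.1151, 0.2077]
ee_rot: [-0.0, 0.958, 0.288, -0.0]
ft_force: [1.2, -0.6, 0.7]
grip_width: 1.001
grasp_force: 0.0
```

```bash
python3 -c "
from h import *
go(.604,-.002,.16,33.5)"
```

```text
t 1.1 deltas cm [12.92 -5.01  4.76] turn 0.0 alt -3.141 rows 3.5140314514256086 0.0018826662252600102
```

Call:
servo_tool(deltas=[[[12.3, -4.6, 4.7, 0], [12.3, -4.6, 4.7, 0], [12.3, -4.6, 4.7, 0], [12.3, -4.6, 4.7, 0], [12.3, -4.6, 4.7, 0], [12.3, -4.6, 4.7, 0]]])

```text
time: 1.6
tcp_pos: [0.5999, -0.0105, 0.1601]
ee_rot: [-0.0, 0.957, 0.289, -0.001]
ft_force: [-0.4, -0.5, 0.2]
grip_width: 0.999
grasp_force: 0.0
```

```bash
cat >> h.py <<'E'
def rect(im,m,z,uv=None,maxv=130,sat=60):
    hsv=cv2.cvtColor(im,cv2.COLOR_BGR2HSV)
    mask=((hsv[...,1]<sat)&(hsv[...,2]>maxv)).astype(np.uint8)
    mask=cv2.morphologyEx(mask,2,np.ones((5,5)))
    for c in cv2.findContours(mask,0,2)[0]:
        if cv2.contourArea(c)<1500: continue
        P=np.array([onz(m,p[0],z)[:2] for p in c.astype(float)])
        print(cv2.boundingRect(c),cv2.contourArea(c),cv2.minAreaRect((P*1000).astype(np.float32)))
E
python3 - <<'E'
from h import *
print(state()["tcp_pos"]); im,m=snap("wrist","w1.png")
rect(im,m,.018)
X=yaw(state())[0]; C=-np.array(m["R"]).T@np.array(m["t"]); print(X.T@(C-state()["tcp_pos"]))
E
```

```text
[ 0.59994662 -0.01048194  0.16010304]
(530, 196, 30, 70) 1517.5 ((715.7978515625, -235.2191925048828), (75.9503402709961, 27.7788028717041), 49.578609466552734)
(245, 145, 58, 96) 5147.5 ((605.1026611328125, 0.984527587890625), (87.97710418701172, 49.56110382080078), 33.601036071777344)
[ 0.08231905 -0.00182475 -0.13325627]
```

View pics/w1.png

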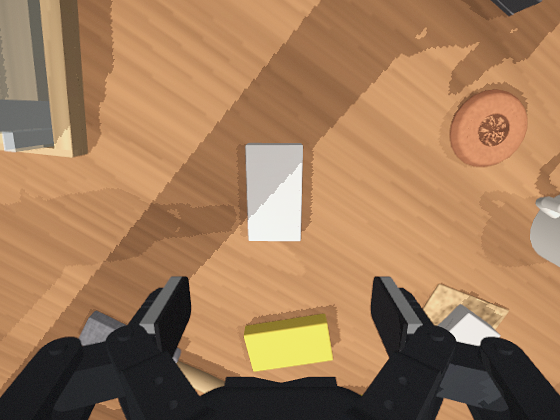

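The white slab is at (274,193). It measures 88x50 mm and is centred at (605,1), yaw 33.6°.

```bash
python3 -c "
from h import *
go(.605,.001,.006,33.6)"
```

```text
t 1.65 deltas cm [ 1.15 -0.74 15.48] turn -0.001 alt 3.141 rows 3.7255370171525075 0.008093185438305284
```

Call:
servo_tool(deltas=[[[1.1, -0.7, 3, 0], [1.1, -0.7, 6, 0], [1.1, -0.7, 9, 0], [1.1, -0.7, 12, 0], [1.1, -0.7, 13, 0], [1.1, -0.7, 13, 0]]])

```text
time: 2.15
tcp_pos: [0.603, -0.0005, 0.0291]
ee_rot: [-0.001, 0.958, 0.287, -0.003]
ft_force: [-0.3, 0.2, -0.2]
grip_width: 1.002
grasp_force: 0.0
```

```bash
python3 -c "
from h import *
go(.605,.001,.006,33.6)"
```

```text
t 2.15 deltas cm [ 0.26 -0.    2.31] turn -0.004 alt 3.138 rows 0.5566590354290607 0.028852057012890953
```

Call:
servo_tool(deltas=[[[0.1, 0, 1.2, 0], [0.1, 0, 2.2, 0], [0.1, 0, 2.2, 0]]])

```text
time: 2.4
tcp_pos: [0.6066, 0.0012, 0.0087]
ee_rot: [-0.0, 0.958, 0.288, -0.0]
ft_force: [0.1, 0.1, 0.1]
grip_width: 1.003
grasp_force: 0.0
```

Call:
servo_tool(deltas=[[[0, 0, 0, 0], [0, 0, 0, 0], [0, 0, 0, 0], [0, 0, 0, 0], [0, 0, 0, 0], [0, 0, 0, 0]]], gripper=1)

```text
time: 2.9
tcp_pos: [0.6076, 0.0017, 0.0103]
ee_rot: [0.0, 0.958, 0.288, 0.001]
ft_force: [-0.9, 0.1, 5.6]
grip_width: 0.567
grasp_force: 64.1
```

Call:
servo_tool(deltas=[[[0, 0, -1, 0], [0, 0, -3, 0], [0, 0, -6, 0], [0, 0, -9, 0], [0, 0, -10, 0], [0, 0, -10, 0]]])

```text
time: 3.4
tcp_pos: [0.6091, 0.0016, 0.1125]
ee_rot: [0.001, 0.958, 0.288, 0.003]
ft_force: [-0.1, -0.7, -2.1]
grip_width: 0.564
grasp_force: 63.3
```

```bash
python3 -c "
from h import *
go(.566,-.258,.11,-.5)"
```

```text
t 3.4 deltas cm [-17.92  19.26   0.23] turn 0.594 alt -2.548 rows 6.30977821768275 4.749700968648984
```

Call:
servo_tool(deltas=[[[-3, 2.5, 0, 0.1], [-24.5, 13.7, 0, 0.594], [-24.5, 13.7, 0, 0.594], [-24.5, 13.7, 0, 0.594], [-24.5, 13.7, 0, 0.594], [-24.5, 13.7, 0, 0.594], [-24.5, 13.7, 0, 0.594], [-24.5, 13.7, 0, 0.594], [-24.5, 13.7, 0, 0.594], [-24.5, 13.7, 0, 0.594], [-24.5, 13.7, 0, 0.594]]])

```text
time: 4.32
tcp_pos: [0.4779, -0.2466, 0.1081]
ee_rot: [-0.001, 1.0, -0.004, -0.001]
ft_force: [-1.3, 0.9, -1.5]
grip_width: 0.567
grasp_force: 63.3
```

```bash
python3 - <<'E'
from h import *
s=state();print(s["tcp_pos"],np.degrees(yaw(s)[1])); im,m=snap("wrist","w2.png")
rect(im,m,.021)
E
```

```text
[ 0.47794118 -0.24659418  0.10814526] -0.48070686357722553
(223, 210, 116, 168) 17423.5 ((412.8511047363281, -244.6854705810547), (86.0636978149414, 155.8923797607422), 89.53327178955078)
(259, 23, 81, 145) 10587.5 ((566.7084350585938, -256.6376953125), (49.463714599609375, 88.94609069824219), 87.8276596069336)
```

View pics/w2.png

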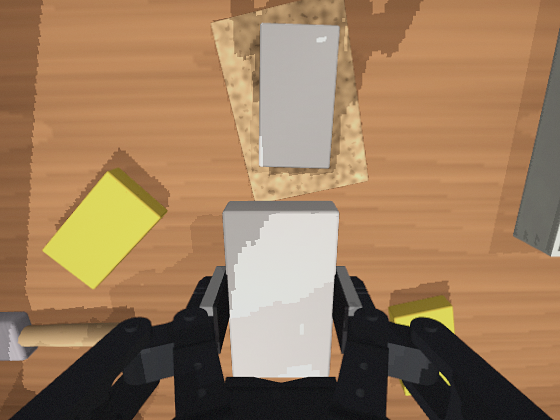

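The base slab is at (299,95) and the held slab at (280,290), with its front top edge on row 212. Now I'll compute the held slab's offset and the base pose from corners.

```bash
python3 - <<'E'
from h import *
s=state();m=camera_model("wrist"); z=s["tcp_pos"][2]+.0077
P=[onz(m,p,z) for p in [(223.5,212),(338.5,211),(231,376),(329.5,376)]]
print(np.array(P).round(4), s["tcp_pos"],np.degrees(yaw(s)[1]))
im=cv2.imread('pics/w2.png'); g=cv2.cvtColor(im,6)
hsv=cv2.cvtColor(im,cv2.COLOR_BGR2HSV); mask=((hsv[...,1]<60)&(hsv[...,2]>130)).astype(np.uint8)
def fit(uv,z):
    Q=np.array([onz(m,p,z)[:2] for p in uv]); l=cv2.fitLine(Q.astype(np.float32),2,0,.01,.01).ravel(); return np.degrees(np.arctan2(l[1],l[0])),l[2:]
L=[];R=[]
for v in range(40,155,3):
    x=np.where(mask[v,240:360])[0]+240; L.append((x[0]-.5,v)); R.append((x[-1]+.5,v))
print(fit(L,.021),fit(R,.021))
L=[];R=[]
for v in range(215,270,3):
    x=np.where(mask[v,215:350])[0]+215; L.append((x[0]-.5,v)); R.append((x[-1]+.5,v))
print(fit(L,z),fit(R,z))
E
```

```text
[[ 0.5197 -0.2216  0.1161]
 [ 0.5197 -0.2698  0.1161]
 [ 0.4322 -0.2196  0.1161]
 [ 0.4318 -0.2698  0.1161]] [ 0.47828893 -0.24646824  0.10841181] -0.4351853762417868
(np.float32(-2.3716092), array([ 0.5683354 , -0.23175925], dtype=float32)) (np.float32(-2.1359522), array([ 0.5679922, -0.281291 ], dtype=float32))
(np.float32(-0.3791556), array([ 0.50591946, -0.22084214], dtype=float32)) (np.float32(-0.44072855), array([ 0.50553805, -0.26983762], dtype=float32))
```

```bash
python3 -c "
from h import *
go(.5697,-.2576,.045,-2.2)"
```

```text
t 4.3667 deltas cm [9.16 1.05 6.33] turn 0.031 alt -3.111 rows 2.6812393277625133 0.2464146069754065
```

Call:
servo_tool(deltas=[[[3, 0.4, 0, 0.03], [6, 0.8, 0, 0.03], [9.15, 1.05, 1, 0.03], [9.15, 1.05, 3, 0.03], [9.15, 1.05, 5, 0.03], [9.15, 1.05, 6.3, 0.03], [9.15, 1.05, 6.3, 0.03], [9.15, 1.05, 6.3, 0.03], [9.15, 1.05, 6.3, 0.03]]])

```text
time: 5.12
tcp_pos: [0.5704, -0.2586, 0.0466]
ee_rot: [0.0, 1.0, -0.019, 0.0]
ft_force: [0.2, 0.6, -2.2]
grip_width: 0.571
grasp_force: 63.2
```

```bash
python3 -c "
from h import *
for i in range(2): go(.5697,-.2576,.0313,-2.2);get_image('wrist')
go(.5697,-.2576,.0313,-2.2)
"
```

```text
t 5.1167 deltas cm [-0.07 -0.1   1.53] turn 0.001 alt -3.141 rows 0.36840129456428666 0.005212880363071548
t 5.1667 deltas cm [-0.1  -0.14  1.58] turn 0.0 alt -3.141 rows 0.3822173107962377 0.0018957680805478105
t 5.2167 deltas cm [-0.1  -0.16  1.61] turn -0.0 alt 3.141 rows 0.3879605429086226 0.0007605917002670992
```

Call:
servo_tool(deltas=[[[-0.1, -0.15, 0.4, 0], [-0.1, -0.15, 0.8, 0], [-0.1, -0.15, 1.1, 0], [-0.1, -0.15, 1.3, 0], [-0.1, -0.15, 1.3, 0], [-0.1, -0.15, 1.3, 0]]])

```text
time: 5.72
tcp_pos: [0.5683, -0.2577, 0.0328]
ee_rot: [-0.0, 1.0, -0.02, -0.0]
ft_force: [-0.5, 0.3, -2.0]
grip_width: 0.569
grasp_force: 63.3
```

```bash
python3 -c "
from h import *
go(.5697,-.2576,.0313,-2.2);print(state()['ft_force'])
im,m=snap('wrist','w3.png')
"
```

```text
t 5.7167 deltas cm [ 0.14 -0.02  0.15] turn -0.001 alt 3.141 rows 0.04894662403666678 0.008361881309138397
[-0.48266353  0.34482077 -1.99800777]
```

View pics/w3.png

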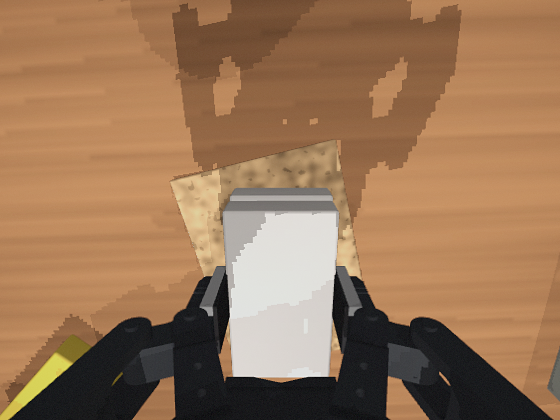

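The held slab (front edge on row 212) hovers just over the base, and a strip of the base's front shows at rows 189-201. I'll read a column profile and the base's left and right edges there.

```bash
python3 - <<'E'
from h import *
im=cv2.imread('pics/w3.png'); m=camera_model("wrist"); s=state(); g=cv2.cvtColor(im,6)
print(g[184:216,250].tolist(), g[184:216,310].tolist())
for v in (191,193,196,198,203,207,214): print(v,g[v,218:244].tolist(),g[v,322:346].tolist())
b=np.array([.5667,-.2566]); a=np.radians(-2.2); ex=np.array([np.cos(a),np.sin(a)]); ey=np.array([-ex[1],ex[0]])
for z in (.003,.021): print("base",proj(m,[list(b+45e-3*ex+q*25e-3*ey)+[z] for q in(1,-1)]).round(1).tolist())
b=s["tcp_pos"][:2]+[-.003,.001]
for z in (-.0103,.0077): print("loose",proj(m,[list(b+45e-3*ex+q*25e-3*ey)+[z+s["tcp_pos"][2]] for q in(1,-1)]).round(1).tolist())
E
```

```text
[128, 125, 129, 128, 112, 112, 114, 114, 116, 117, 111, 140, 175, 171, 175, 176, 181, 110, 110, 113, 114, 115, 117, 116, 117, 118, 122, 159, 171, 172, 176, 175] [116, 114, 114, 116, 113, 116, 116, 116, 114, 117, 111, 147, 176, 173, 176, 176, 166, 109, 113, 115, 115, 114, 116, 115, 117, 115, 124, 166, 187, 206, 224, 223]
191 [198, 197, 195, 145, 145, 145, 144, 144, 143, 141, 139, 135, 135, 135, 128, 106, 116, 117, 116, 116, 114, 116, 116, 116, 117, 117] [117, 115, 116, 114, 116, 117, 115, 116, 121, 130, 138, 137, 137, 142, 143, 145, 147, 145, 141, 134, 127, 119, 109, 107]
193 [152, 152, 152, 150, 150, 147, 144, 143, 140, 138, 136, 134, 130, 123, 109, 118, 116, 118, 118, 117, 119, 117, 116, 118, 118, 117] [117, 115, 116, 117, 115, 117, 118, 116, 116, 120, 135, 135, 135, 141, 143, 145, 146, 147, 144, 140, 135, 128, 125, 117]
196 [154, 157, 154, 152, 147, 146, 143, 139, 137, 133, 109, 112, 146, 167, 174, 173, 171, 170, 172, 173, 172, 172, 172, 172, 172, 172] [172, 172, 171, 172, 173, 172, 171, 174, 175, 165, 137, 136, 140, 144, 148, 152, 154, 154, 152, 150, 146, 144, 138, 131]
198 [152, 
[... 464 characters left out ...]
139, 134, 131, 127, 126, 126, 131]
207 [192, 116, 113, 117, 111, 107, 102, 102, 113, 118, 116, 116, 119, 116, 118, 118, 117, 117, 118, 118, 116, 117, 115, 115, 116, 116] [117, 115, 116, 116, 117, 115, 117, 117, 117, 115, 117, 118, 117, 119, 140, 152, 144, 139, 134, 136, 135, 136, 144, 149]
214 [160, 157, 108, 110, 127, 162, 170, 176, 174, 176, 174, 175, 175, 174, 176, 174, 174, 174, 174, 175, 175, 175, 174, 175, 174, 175] [224, 224, 224, 223, 224, 224, 224, 224, 224, 224, 223, 223, 225, 220, 172, 169, 160, 131, 143, 143, 146, 150, 154, 158]
base [[233.6, 187.1], [327.8, 187.0]]
base [[228.3, 195.6], [333.3, 195.5]]
loose [[228.3, 199.0], [334.1, 198.9]]
loose [[221.6, 210.2], [341.1, 210.0]]
```

Call:
servo_tool(deltas=[[[0.24, 0, 0, 0], [0.24, 0, 0.05, 0], [0.24, 0, 0.1, 0], [0.24, 0, 0.15, 0], [0.24, 0, 0.2, 0], [0.24, 0, 0.25, 0], [0.24, 0, 0.25, 0]]])

```text
time: 6.35
tcp_pos: [0.571, -0.2578, 0.0313]
ee_rot: [0.0, 1.0, -0.02, 0.0]
ft_force: [-1.1, 0.4, 5.0]
grip_width: 0.567
grasp_force: 63.9
```

```bash
python3 - <<'E'
from h import *
im,m=snap('wrist','w4.png'); s=state(); g=cv2.cvtColor(im,6)
print(s["tcp_pos"],s["ft_force"])
print(g[180:216,250].tolist(), g[180:216,310].tolist())
E
```

```text
[ 0.5709639  -0.25779681  0.03129443] [-1.68068441  0.85361131  5.59755555]
[121, 124, 127, 132, 112, 109, 124, 133, 131, 128, 126, 127, 131, 123, 112, 113, 116, 114, 116, 118, 118, 112, 113, 114, 114, 115, 116, 117, 117, 118, 123, 157, 171, 172, 174, 175] [139, 139, 138, 135, 131, 127, 123, 120, 119, 117, 117, 116, 114, 113, 112, 115, 114, 114, 114, 115, 115, 114, 113, 114, 115, 116, 115, 115, 117, 115, 124, 165, 187, 205, 223, 222]
```

Call:
servo_tool(deltas=[[[0, 0, 0, 0], [0, 0, 0, 0], [0, 0, 0, 0], [0, 0, 0, 0], [0, 0, -1, 0], [0, 0, -3, 0], [0, 0, -6, 0], [0, 0, -10, 0], [0, 0, -13, 0], [0, 0, -13, 0]]], gripper=0)

```text
time: 7.23
tcp_pos: [0.5752, -0.26, 0.1688]
ee_rot: [0.003, 1.0, -0.02, 0.006]
ft_force: [0.9, 0.2, 0.6]
grip_width: 0.998
grasp_force: 0.0
```

```bash
python3 - <<'E'
from h import *
im,m=snap('wrist','w5.png')
rect(im,m,.039)
print(camera_model('top')['K'][0])
# rack from top crop: corners (pixel in crop/5+offset)
mt=camera_model("top")
for p in [(75,140),(222,68),(313,255),(163,328)]: print(onz(mt,(180+p[0]/5,175+p[1]/5),.023).round(4))
for p in [(97,122),(183,300),(190,75),(276,253)]: print("pl",onz(mt,(180+p[0]/5,175+p[1]/5),.078).round(4))
go(.555,.205,.22,60)
E
```

```text
(248, 169, 59, 97) 5319.0 ((568.27490234375, -256.4742126464844), (49.59144973754883, 88.96179962158203), 87.80206298828125)
(475, 100, 85, 192) 12338.0 ((570.01953125, -468.1288146972656), (189.30303955078125, 79.10330963134766), 12.82901382446289)
(174, 0, 162, 63) 4745.5 ((716.2403564453125, -246.18777465820312), (117.77544403076172, 41.801429748535156), 87.73551177978516)
[465.1510393    0.         279.30671372]
[0.6082 0.3146 0.023 ]
[0.657  0.2227 0.023 ]
[0.5379 0.1606 0.023 ]
[0.4896 0.2534 0.023 ]
pl [0.6099 0.292  0.078 ]
pl [0.5015 0.2347 0.078 ]
pl [0.6405 0.2361 0.078 ]
pl [0.5315 0.1794 0.078 ]
t 7.2833 deltas cm [ -3.65 -46.29  -5.66] turn -1.086 alt 2.055 rows 11.218665469269988 8.690819878569378
```

```bash
python3 -c "
from h import *
go(.586,.208,.2,27.5)"
```

```text
t 7.2833 deltas cm [ -0.58 -46.72  -3.63] turn -0.519 alt 2.622 rows 11.239652296736525 4.15296382338412
```

Call:
servo_tool(deltas=[[[-0.6, -46.7, -3.6, -0.519], [-0.6, -46.7, -3.6, -0.519], [-0.6, -46.7, -3.6, -0.519], [-0.6, -46.7, -3.6, -0.519], [-0.6, -46.7, -3.6, -0.519], [-0.6, -46.7, -3.6, -0.519], [-0.6, -46.7, -3.6, -0.519], [-0.6, -46.7, -3.6, -0.519], [-0.6, -46.7, -3.6, -0.519], [-0.6, -46.7, -3.6, -0.519], [-0.6, -46.7, -3.6, -0.519], [-0.6, -46.7, -3.6, -0.519]]])

```text
time: 8.28
tcp_pos: [0.5826, 0.2153, 0.1961]
ee_rot: [-0.002, 0.971, 0.24, 0.0]
ft_force: [0.1, -0.1, 0.9]
grip_width: 1.001
grasp_force: 0.0
```

Call:
servo_tool(deltas=[[[0, 0, 0, 0], [0, 0, 0, 0]]])

```text
time: 8.45
tcp_pos: [0.5823, 0.2093, 0.1955]
ee_rot: [0.0, 0.971, 0.239, -0.001]
ft_force: [-1.1, -0.4, -0.7]
grip_width: 0.998
grasp_force: 0.0
```

```bash
python3 - <<'E'
from h import *
im,m=snap('wrist','w6.png'); s=state(); print(s["time"],s["tcp_pos"],np.degrees(yaw(s)[1]))
E
```

```text
8.5 [0.58237874 0.20830175 0.19555814] 27.521835446565458
```

View pics/w6.png

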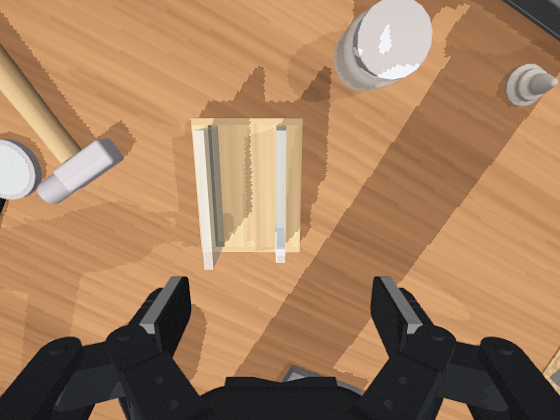

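The label plate is the right one at (281,190). Its frosted, notched end points down the image (toward the robot) and its label face looks left, toward the blank. Next is its line.

```bash
python3 - <<'E'
from h import *
im=cv2.imread('pics/w6.png'); m=camera_model("wrist"); hsv=cv2.cvtColor(im,cv2.COLOR_BGR2HSV)
mk=(hsv[...,1]<70); Q=[]
for v in range(130,248,6):
    x=np.where(mk[v,268:295])[0]+268
    if len(x): Q.append(onz(m,((x[0]+x[-1])/2,v),.078)[:2])
    print(v,x[0] if len(x) else 0,x[-1] if len(x) else 0,end='; ')
l=cv2.fitLine(np.array(Q,np.float32),2,0,.01,.01).ravel(); print(l,np.degrees(np.arctan2(l[1],l[0])))
g=cv2.cvtColor(im,6); print(g[115:135,281].tolist(),g[220:270,281].tolist())
for v in(125,250): print(onz(m,(281,v),.078))
print(onz(m,(281,262),.064))
E
```

```text
130 275 286; 136 276 286; 142 276 286; 148 276 286; 154 276 285; 160 276 285; 166 276 285; 172 276 285; 178 276 285; 184 276 285; 190 276 285; 196 276 285; 202 276 285; 208 276 285; 214 276 285; 220 276 285; 226 276 285; 232 275 285; 238 275 285; 244 275 285; [0.8896077  0.4567254  0.6019402  0.21931079] 27.176
[122, 120, 113, 187, 215, 218, 214, 215, 181, 172, 160, 151, 141, 140, 137, 179, 216, 218, 218, 217] [214, 213, 214, 214, 213, 214, 214, 210, 194, 196, 195, 195, 196, 196, 195, 195, 195, 196, 196, 195, 195, 194, 191, 193, 193, 192, 192, 206, 202, 234, 242, 241, 237, 236, 236, 232, 218, 219, 221, 222, 221, 223, 224, 166, 169, 168, 172, 174, 171, 167]
[0.64610378 0.24187923 0.078     ]
[0.55337646 0.1935143  0.078     ]
[0.53693042 0.18487864 0.064     ]
```

```bash
python3 - <<'E'
from h import *
m=camera_model("wrist")
a=onz(m,(281,129.5),.078);b=onz(m,(280.5,263),.064);c=(a+b)/2;print(a,b,np.linalg.norm((a-b)[:2]),c)
u=np.array([np.cos(np.radians(27.2)),np.sin(np.radians(27.2))])
t=c[:2]+.005*u; go(t[0],t[1],.10,27.2); print(t)
E
```

```text
[0.64314242 0.2403347  0.078     ] [0.5358006  0.18481455 0.064     ] 0.1208501334217738 [0.58947151 0.21257462 0.071     ]
t 8.5 deltas cm [ 1.35 -0.05  9.55] turn 0.006 alt -3.136 rows 2.313563181265622 0.04493670553754825
[0.59391859 0.21486011]
```

Call:
servo_tool(deltas=[[[1.3, 0, 2, 0.006], [1.3, 0, 5, 0.006], [1.3, 0, 8, 0.006], [1.3, 0, 9, 0.006], [1.3, 0, 9, 0.006], [1.3, 0, 9, 0.006]]], gripper=0.55)

```text
time: 9.0
tcp_pos: [0.5946, 0.2137, 0.1064]
ee_rot: [0.0, 0.972, 0.234, -0.001]
ft_force: [-0.3, -0.3, 1.0]
grip_width: 0.447
grasp_force: 0.0
```

```bash
python3 - <<'E'
from h import *
go(.5939,.2149,.060,27.2)
E
```

```text
t 9.0 deltas cm [-0.   -0.14  4.64] turn -0.003 alt 3.139 rows 1.1127343616609924 0.021344822107092654
```

Call:
servo_tool(deltas=[[[0, -0.1, 1.5, 0], [0, -0.1, 3, 0], [0, -0.1, 4.4, 0], [0, -0.1, 4.6, 0], [0, -0.1, 4.6, 0], [0, -0.1, 4.6, 0]]])

```text
time: 9.5
tcp_pos: [0.5956, 0.2161, 0.0624]
ee_rot: [-0.0, 0.972, 0.235, 0.001]
ft_force: [1.0, -0.1, 0.1]
grip_width: 0.454
grasp_force: 0.0
```

Call:
servo_tool(deltas=[[[0, 0, 0, 0], [0, 0, 0, 0], [0, 0, 0, 0], [0, 0, 0, 0], [0, 0, 0, 0], [0, 0, 0, 0]]], gripper=1)

```text
time: 10.0
tcp_pos: [0.5953, 0.2162, 0.062]
ee_rot: [0.0, 0.972, 0.235, 0.001]
ft_force: [0.6, -1.1, 6.6]
grip_width: 0.078
grasp_force: 60.0
```

Call:
servo_tool(deltas=[[[0, 0, -0.7, 0], [0, 0, -2, 0], [0, 0, -4, 0], [0, 0, -7, 0], [0, 0, -9, 0], [0, 0, -9, 0], [0, 0, -9, 0]]])

```text
time: 10.58
tcp_pos: [0.5949, 0.2162, 0.1518]
ee_rot: [-0.0, 0.972, 0.235, 0.001]
ft_force: [0.3, 0.4, -2.1]
grip_width: 0.077
grasp_force: 59.0
```

```bash
python3 - <<'E'
from h import *
go(.61,.03,.075,27.2)
E
```

```text
t 10.5833 deltas cm [-7.18 17.26  7.67] turn -0.001 alt 3.141 rows 4.8446813102914135 0.007175405510739807
```

Call:
servo_tool(deltas=[[[-3.5, 8, 0, 0], [-3.5, 8, 0, 0], [-3.5, 8, 0, 0], [-7.2, 17.2, 3, 0], [-7.2, 17.2, 5, 0], [-7.2, 17.2, 7.5, 0], [-7.2, 17.2, 7.5, 0], [-7.2, 17.2, 7.5, 0], [-7.2, 17.2, 7.5, 0]]])

```text
time: 11.33
tcp_pos: [0.6076, 0.0305, 0.0742]
ee_rot: [-0.001, 0.972, 0.234, -0.002]
ft_force: [0.9, 0.2, -1.0]
grip_width: 0.077
grasp_force: 59.2
```

```bash
python3 - <<'E'
from h import *
im,m=snap('wrist','w7.png'); s=state(); print(s["time"],s["tcp_pos"],s["ft_force"])
b=get_image("scene"); cv2.imwrite("pics/s7.png",b)
cv2.imwrite("pics/w7c.png",np.hstack([im[:,130:430],cv2.resize(b[100:310,170:420],(500,420))]))
E
```

```text
11.3833 [0.60872758 0.0309799  0.07546196] [ 0.04251779  0.4888018  -1.83509466]
```

View pics/w7c.png

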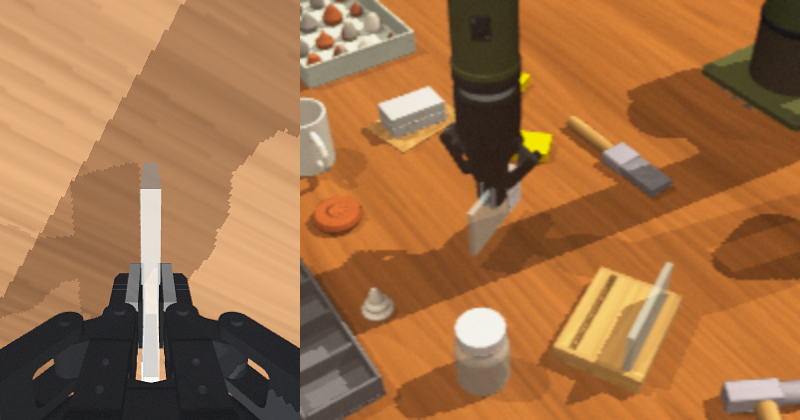

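The plate is held level. In the scene half its frosted face shows at (517,195) toward world +y, the pile is flush at (410,110), and the blank still stands in the rack. Now I'll stand the plate on the bare table, lean it back between the fingers, and regrip it by its long edges.

Call:
servo_tool(deltas=[[[0, 0, 0.8, 0], [0, 0, 1.5, 0], [0, 0, 1.9, 0], [0, 0, 2.1, 0], [0, 0, 2.2, 0], [0, 0, 2.2, 0], [0, 0, 2.2, 0]]])

```text
time: 12.02
tcp_pos: [0.6081, 0.0306, 0.054]
ee_rot: [-0.0, 0.972, 0.235, -0.0]
ft_force: [-2.3, 1.4, 4.1]
grip_width: 0.08
grasp_force: 60.1
```

Call:
servo_tool(deltas=[[[0, 0, -0.1, 0], [0, 0, -0.1, 0], [0, 0, -0.1, 0], [0, 0, -0.1, 0]]], gripper=0.65)

```text
time: 12.35
tcp_pos: [0.6091, 0.03, 0.0545]
ee_rot: [0.0, 0.972, 0.235, 0.0]
ft_force: [0.2, -0.6, 0.8]
grip_width: 0.354
grasp_force: 0.0
```

```bash
python3 - <<'E'
from h import *
im,m=snap('wrist','w8.png'); s=state(); print(s["time"],s["tcp_pos"],s["ft_force"],s["grip_width"])
hsv=cv2.cvtColor(im,cv2.COLOR_BGR2HSV)
for v in(195,210,230,250): print(v,np.where((hsv[v,230:340,1]<45)&(hsv[v,230:340,2]>190))[0][[0,-1]]+230)
E
```

```text
12.4 [0.60894353 0.0299936  0.05450667] [-1.03445574 -0.1801869  -0.25794202] 0.34871953745571344
195 [268 288]
210 [268 288]
230 [269 288]
250 [269 287]
```

Call:
servo_tool(deltas=[[[0, 0, 0, 0], [0, 0.3, 0, 0], [0, 0.6, 0, 0], [0, 0.8, 0, 0], [0, 0.9, 0, 0], [0, 1.0, 0, 0], [0, 1.1, 0, 0], [0, 1.2, 0, 0], [0, 1.3, 0, 0], [0, 1.35, 0, 0], [0, 1.35, 0, 0]]], gripper=0.76)

```text
time: 13.32
tcp_pos: [0.615, 0.018, 0.0546]
ee_rot: [0.0, 0.972, 0.235, 0.0]
ft_force: [0.3, -0.1, 0.4]
grip_width: 0.243
grasp_force: 0.1
```

```bash
cat > l.py <<'E'
from h import *
import sys
im,m=snap('wrist',sys.argv[1]); s=state(); print(s["time"],s["tcp_pos"],s["ft_force"],s["grip_width"]*85)
hsv=cv2.cvtColor(im,cv2.COLOR_BGR2HSV)
mk=(hsv[...,1]<60)&(hsv[...,2]>150)
for v in range(150,260,12):
    x=np.where(mk[v,180:400])[0]
    if len(x): print(v,x[[0,-1]]+180,len(x),end='; ')
E
python3 l.py w9.png
```

```text
13.3667 [0.61493849 0.01803759 0.05459689] [0.2300706  0.17663448 0.83567148] 20.674554077690203
174 [251 282] 32; 186 [251 302] 52; 198 [252 305] 54; 210 [252 305] 54; 222 [252 305] 54; 234 [253 305] 53; 246 [253 304] 52; 258 [254 304] 51;
```

Call:
servo_tool(deltas=[[[0, -0.1, 0, 0], [0, -0.1, 0, 0], [0, -0.1, 0, 0], [0, -0.1, 0, 0]]], gripper=0.55)

```text
time: 13.7
tcp_pos: [0.6143, 0.019, 0.0546]
ee_rot: [-0.0, 0.972, 0.235, -0.0]
ft_force: [0.1, -0.3, -0.3]
grip_width: 0.454
grasp_force: 0.1
```

```bash
python3 l.py w10.png; python3 -c "
import cv2,numpy as np
a=cv2.imread('pics/w10.png');cv2.imwrite('pics/w10c.png',a[100:,130:430])"
```

```text
13.75 [0.61436596 0.01902371 0.05454827] [ 0.63446267 -0.91016803  0.35608859] 38.43411873217856
174 [253 295] 38; 186 [254 327] 60; 198 [254 327] 74; 210 [254 326] 73; 222 [255 326] 72; 234 [255 325] 71; 246 [256 325] 70; 258 [256 324] 69;
```

View pics/w10c.png

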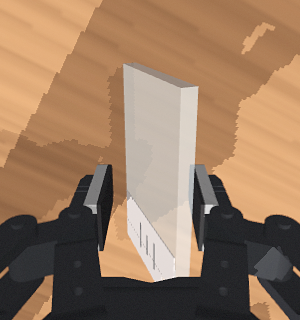

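The plate leans back to the right with its label face up (label at (150,230) in this crop), and the fingers straddle it cleanly. Now I lower the fingers around it.

Call:
servo_tool(deltas=[[[0, 0, 0.5, 0], [0, 0, 1.2, 0], [0, 0, 1.9, 0], [0, 0, 2.6, 0], [0, 0, 3.3, 0], [0, 0, 3.9, 0], [0, 0, 4.2, 0], [0, 0, 4.2, 0]]])

```text
time: 14.42
tcp_pos: [0.614, 0.0189, 0.0116]
ee_rot: [-0.0, 0.972, 0.235, -0.001]
ft_force: [0.1, 0.3, 0.3]
grip_width: 0.451
grasp_force: 0.0
```

```bash
python3 l.py w11.png
```

```text
14.4667 [0.61413307 0.01896071 0.0119991 ] [ 0.73923253 -0.04244909  0.19293144] 38.40741161106128
186 [245 280] 36; 198 [246 301] 56; 210 [246 323] 78; 222 [247 342] 96; 234 [247 341] 95; 246 [248 341] 94; 258 [248 340] 93;
```

Call:
servo_tool(deltas=[[[0, 0.3, 0, 0], [0, 0.5, 0, 0], [0, 0.6, 0, 0], [0, 0.6, 0, 0]]], gripper=0.42)

```text
time: 14.8
tcp_pos: [0.6177, 0.0133, 0.0129]
ee_rot: [0.0, 0.972, 0.235, 0.0]
ft_force: [0.7, -0.3, 1.4]
grip_width: 0.58
grasp_force: 0.0
```

Call:
servo_tool(deltas=[[[0, 0.3, 0.1, 0], [0, 0.5, 0.2, 0], [0, 0.6, 0.3, 0], [0, 0.6, 0.3, 0]]], gripper=0.28)

```text
time: 15.13
tcp_pos: [0.62, 0.008, 0.0093]
ee_rot: [0.0, 0.972, 0.235, -0.0]
ft_force: [0.1, -0.5, -0.5]
grip_width: 0.722
grasp_force: 0.2
```

```bash
python3 l.py w12.png
```

```text
15.1833 [0.619975   0.00808397 0.00939657] [-0.02616801  0.25869216  0.09943346] 61.14146964041328
186 [221 281] 42; 198 [222 346] 120; 210 [223 377] 155; 222 [223 376] 154; 234 [224 375] 152; 246 [225 374] 150; 258 [226 373] 148;
```

Call:
servo_tool(deltas=[[[0, 0.2, 0.1, 0], [0, 0.4, 0.2, 0], [0, 0.5, 0.3, 0], [0, 0.5, 0.3, 0]]], gripper=0.15)

```text
time: 15.52
tcp_pos: [0.6223, 0.0035, 0.0063]
ee_rot: [0.0, 0.972, 0.235, 0.0]
ft_force: [0.9, -0.5, -1.0]
grip_width: 0.852
grasp_force: 0.3
```

Call:
servo_tool(deltas=[[[0, 0.2, 0.1, 0], [0, 0.4, 0.2, 0], [0, 0.5, 0.2, 0], [0, 0.5, 0.2, 0]]], gripper=0.04)

```text
time: 15.85
tcp_pos: [0.6245, -0.0008, 0.0045]
ee_rot: [-0.0, 0.972, 0.235, -0.0]
ft_force: [-1.0, -0.2, 0.5]
grip_width: 0.956
grasp_force: 0.0
```

```bash
python3 l.py w13.png
```

```text
15.9 [ 0.62447942 -0.00070104  0.00452977] [ 0.64728828  0.39497949 -0.80311066] 81.8047333989949
186 [206 370] 165; 198 [207 369] 163; 210 [208 368] 161; 222 [209 367] 159; 234 [210 366] 157; 246 [210 365] 156; 258 [211 364] 154;
```

View pics/w13.png

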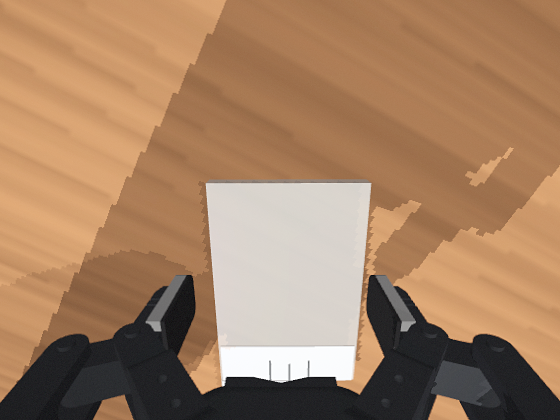

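The plate now lies flat with its label face up (frosted part at rows 346-380). The fingers are level with its clear part. I'll check its position against the TCP before gripping.

```bash
python3 - <<'E'
from h import *
m=camera_model("wrist"); s=state(); X,_=yaw(s)
for p in [(206,182),(370.5,182),(219.5,346),(355,346)]: print(((onz(m,p,.008)-s["tcp_pos"])@X*1000).round(1))
E
```

```text
[ 53.7 -32.3  -3.5]
[53.6 36.9 -3.5]
[-30.6 -31.9  -3.5]
[-30.7  36.7  -3.5]
```

Call:
servo_tool(deltas=[[[0, 0.2, 0.2, 0], [0, 0.2, 0.4, 0], [0, 0.2, 0.4, 0], [0, 0.2, 0.4, 0]]])

```text
time: 16.23
tcp_pos: [0.6251, -0.0024, 0.0003]
ee_rot: [-0.0, 0.972, 0.235, -0.0]
ft_force: [-0.2, -0.1, -0.3]
grip_width: 0.958
grasp_force: 0.0
```

Call:
servo_tool(deltas=[[[0, 0, 0, 0], [0, 0, 0, 0], [0, 0, 0, 0], [0, 0, 0, 0], [0, 0, 0, 0], [0, 0, 0, 0]]], gripper=1)

```text
time: 16.73
tcp_pos: [0.6257, -0.0024, 0.0013]
ee_rot: [0.0, 0.972, 0.235, 0.0]
ft_force: [-0.9, -0.4, 5.2]
grip_width: 0.796
grasp_force: 68.0
```

Call:
servo_tool(deltas=[[[0, 0, -0.5, 0], [0, 0, -1.5, 0], [0, 0, -3, 0], [0, 0, -5, 0], [0, 0, -8, 0], [0, 0, -11, 0], [0, 0, -14, 0], [0, 0, -15.3, 0], [0, 0, -15.3, 0], [0, 0, -15.3, 0]]])

```text
time: 17.57
tcp_pos: [0.6256, -0.0024, 0.1546]
ee_rot: [0.0, 0.972, 0.235, 0.001]
ft_force: [0.5, -0.5, -2.2]
grip_width: 0.797
grasp_force: 67.8
```

```bash
python3 - <<'E'
from h import *
go(.572,-.2568,.15,-2.2)
im,m=snap('wrist','w14.png'); s=state(); g=cv2.cvtColor(im,6); print(s["grip_width"],s["ft_force"]); print(g[176:190,280].tolist(), g[340:352,280].tolist())
E
```

```text
t 17.5667 deltas cm [-16.38  20.19   0.45] turn 0.512 alt -2.629 rows 6.236676144066496 4.098088256408587
0.7979163851939173 [-0.08152526  0.56738262 -1.62572528]
[124, 124, 123, 123, 120, 120, 120, 122, 114, 208, 204, 202, 202, 202] [199, 200, 201, 201, 199, 195, 195, 197, 198, 198, 177, 215]
```

Call:
servo_tool(deltas=[[[-1.5, 2, 0, 0.05], [-4, 5, 0.1, 0.15], [-7, 8.5, 0.2, 0.25], [-9.5, 12, 0.3, 0.35], [-12, 15, 0.4, 0.45], [-14, 17.5, 0.4, 0.51], [-15.5, 19.2, 0.4, 0.51], [-16.4, 20.2, 0.4, 0.51], [-16.4, 20.2, 0.4, 0.51], [-16.4, 20.2, 0.4, 0.51], [-16.4, 20.2, 0.4, 0.51], [-16.4, 20.2, 0.4, 0.51]]])

```text
time: 18.62
tcp_pos: [0.5717, -0.2551, 0.1491]
ee_rot: [-0.001, 1.0, -0.017, -0.0]
ft_force: [1.5, 0.3, -2.5]
grip_width: 0.796
grasp_force: 67.8
```

```bash
python3 - <<'E'
from h import *
m=camera_model("wrist"); im=get_image("wrist"); s=state(); X,_=yaw(s); print(s["tcp_pos"],s["time"],s["ft_force"])
hsv=cv2.cvtColor(im,cv2.COLOR_BGR2HSV); g=cv2.cvtColor(im,6)
print(g[176:192,280].tolist(), g[338:356,280].tolist())
r=np.where(hsv[200,150:430,1]<60)[0]+150; print(r[[0,-1]])
P=[onz(m,p,s["tcp_pos"][2]+.0067) for p in [(r[0],200),(r[-1],200),(280,184.5)]]
print([((p-s["tcp_pos"])@X*1000).round(1) for p in P])
go(.572,-.2568,.148,-2.2)
b=get_image("scene"); t=get_image("top"); w=cv2.resize(im,(320,240))
cv2.imwrite("pics/fin.png",np.hstack([cv2.resize(b[70:280,150:400],(476,400)),cv2.resize(t[180:280,320:420],(320,400))[:, :]]))
E
```

```text
[ 0.57190046 -0.25509401  0.14933189] 18.6667 [ 0.050171    0.17074507 -0.69079374]
[170, 171, 169, 170, 171, 160, 161, 158, 155, 223, 219, 219, 218, 218, 218, 218] [214, 213, 213, 214, 214, 213, 213, 214, 214, 214, 214, 215, 182, 190, 217, 216, 215, 215]
[197 363]
[array([ 46. , -36.1,  -6.7]), array([46. , 33. , -6.7]), array([52.6, -1.5, -6.7])]
t 18.6667 deltas cm [0.02 0.17 0.13] turn 0.004 alt -3.137 rows 0.051957406273940125 0.03466848125310307
```

View pics/fin.png

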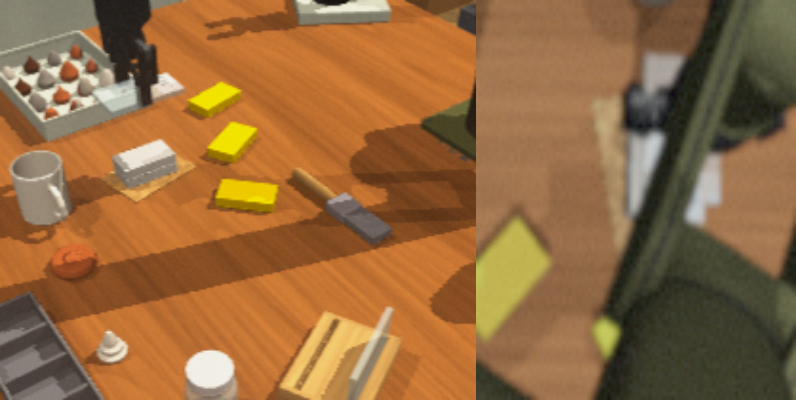

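The plate hangs level above the pile with its label end free. The pile is flush, and the blank and the bystanders are where they were. I'll trim by 2 mm, let it settle and hand in.

Call:
servo_tool(deltas=[[[0.1, 0.1, 0, 0.003], [0.2, 0.15, 0.1, 0.003], [0.2, 0.15, 0.1, 0.003], [0.2, 0.15, 0.1, 0.003], [0.2, 0.15, 0.1, 0.003], [0.2, 0.15, 0.1, 0.003], [0.2, 0.15, 0.1, 0.003], [0.2, 0.15, 0.1, 0.003]]])

```text
time: 19.43
tcp_pos: [0.5735, -0.2586, 0.1486]
ee_rot: [-0.0, 1.0, -0.02, -0.0]
ft_force: [-0.5, -0.3, -1.5]
grip_width: 0.798
grasp_force: 67.8
```

```bash
python3 -c "
from h import *
s=state();print(s['tcp_pos'],s['grip_width'],s['joint_vel'].round(3)); print(job_done())"
```

```text
[ 0.5734881  -0.25862072  0.14856388] 0.79755368365342 [-0.001  0.    -0.001 -0.     0.001  0.001]
the job is handed in; nothing more can be done
None
```

Job handed in at 19.4 s (no verdict was returned): the loose slab sits flush on the base slab, and the label plate is held level, label face up, about 15 cm above the table and within a few millimetres of the pile's middle; I tipped it flat on the table and regripped it by its clear part, since the tool could not tilt.

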